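# Lock the control-arm pivot shaft with its linchpin

## Task

The pivot shaft in the welded jig has nothing to stop it sliding out. From the three linchpins in the rack choose the one whose shank properly fits the hole in the end of the shaft, push it down through the hole until its shoulder sits flat on the shaft, then swing its ring over the end of the shaft and let it drop right down so that it hangs round the shaft. Leave the other two linchpins in the rack and everything else on the bench where it is.

Things in the scene. Friction and masses are not known exactly. Their poses are not given: they have to be found in the camera images.
- jig: Fixed steel stand with a level pivot shaft. Origin on the bench below the shaft's cross hole; x along the shaft, outwards off its free end; z up. Base plate x -210..0, y +-60, 10 mm thick. Uprights x -183..-107, y +-38, 147 mm tall; a 30 mm arm tube at x -145 runs to y -103 at height 120. From x -107 to -20 the shaft is free: 22 mm round, axis 120 mm up.
- hole (a point): Centre of the top mouth of the cross hole, 131 mm above the bench, axes as jig. Hole 12.5 mm wide, 2 mm chamfer, vertically right through a block: x -20..+16, y +-12, 22 mm high. Sprung balls half way down: the 11 mm shank needs a push of a few N (under 12) and, once past them, stays at any depth; an 8 mm shank rattles, a 14 mm one does not enter.
- rack: Grey rack fixed to the bench: a plate 70 x 270 mm, 6 mm thick, top 75 mm above the bench, on end walls, with three 16 mm holes at y = -90, 0, +90 mm in which the linchpins stand in any order. Origin on the bench under the middle hole, z up.
- pin_b: Linchpin that fits: 11 mm shank, 40 mm long, tip tapered over 7 mm. Origin on the axis under the shoulder (rests on rack or shaft), z up. Shoulder 22 mm wide, 12 mm high; above it a tab 10 (x) by 16 mm (y), z 12..36 mm. Ring hinged on the y axis at z 7 mm, leaning to -x; it swings only over to +x. In the shaft, the pin's +x must point the way of the jig's +x within 0.15 rad.
- pin_b_ring (a joint): Ring angle, rad: 0 at its open stop (leaning to -x, 0.4 rad above level), 1.17 upright, 2.74 level to +x, 4.15 shut stop (almost straight down). 4 mm wire, hinge to rim 48 mm, 40 mm wide, 40 g. It swings with little friction: left short of upright it falls back open, pushed past about 1.5 it drops by its own weight over the shaft's end to about 4.0 to 4.15.
- pin_b_rim (a point): Middle of the straight outer bar (24 mm long) of that ring, 48 mm from its hinge.
- pin_a: Look-alike linchpin, too thin: 8 mm shank, head and ring 0.85 times as large (ring 41 mm), shank also 40 mm long. Same origin and axes. Stays in the rack.
- pin_c: Look-alike linchpin, too thick: 14 mm shank, head and ring 1.15 times as large (ring 55 mm), shank also 40 mm long. Same origin and axes. Stays in the rack.
- can: Bystander: plain aluminium spray can, 60 mm across, 120 mm tall, beside the shaft. Origin at its foot.
- bushing: Bystander: steel bushing standing beside the jig's uprights, 38 mm across, 34 mm high. Origin at its foot.
- nut: Bystander: brass nut lying on the bench beyond the shaft's end, 34 mm across, 14 mm high.
- bolt: Bystander: brass bolt standing on its head on the robot side of the rack, 24 mm across, 55 mm high.
- offcut: Bystander: steel offcut 60 x 35 x 20 mm lying on the far side of the rack.
- wrench: Bystander: wrench, 200 mm, lying on the bench towards the far side.
- hammer: Bystander: hammer, 220 mm, lying on the bench towards the far side.
There are look-alikes about, which are no part of the job. What is shaped like the pin_b but pink or purple is not meant.

How it is judged:
By the outcome, as a careful person would: the job done as asked, in the order asked, and still so for the second after the job is handed in, with the robot touching nothing.
It also fails if it takes over 58 s, if anything falls off the work surface, if the arm or the gripper's body presses on something with over 40 N, if the wrist force passes 120 N, or if a joint passes its speed limit or range.

## Robot

A 6-joint arm with a two-finger parallel gripper is mounted at the origin on the work surface. World frame = base frame: x ahead of the robot, y to its left, z up, the work surface at z = 0. Lengths are in m, angles in degrees, forces in N, time in s.
With the tool pointing down it reaches from about 0.35 to 0.85 m from the base axis. Payload 8.1 kg.
Tool frame: the origin (TCP) lies midway between the tips of the shut fingers; the grasp point (between the pads) lies 19 mm behind it; z points along the fingers, y is the direction in which the jaws open and shut (so a half turn about z gives the same grasp; the last joint's range is limited). The gripper opens to 85 mm and grips with 20 to 120 N. Pads are 22 mm wide; open, the fingers measure 114 mm over their backs; the gripper's body (76 mm by 85 mm) begins 54 mm behind the grasp point. The pads swing forward as they close: fully open they stand 13 mm farther back than shut.
Start: joints at [64.091, 7.471, 85.268, -0, 87.261, -4.893], TCP at [0.215, 0.56, 0.231] pointing down, gripper open.
Joint ranges: [-169.43, 169.43], [-51.17, 129.36], [1.28, 143.12], [-76.62, 256.62], [0, 156.53], [-152.29, 152.29]. Speed limits (degrees/s): [136.94, 136.94, 159.86, 180, 180, 180].

## Interface

Orientations are given as [roll, pitch, yaw] about the fixed x, y, z axes, in that order (R = Rz(yaw) Ry(pitch) Rx(roll)).
In Python, from station import bot gives the robot as it stands.
- The arm moves only by the tool drive_tool, never from a script. Its argument "targets" is a list that holds one entry, the list of rows, each a list of 4 numbers: the shift along the tool's x, y, z in m, then the turn about the tool's z in rad. A call has 1 to 10 rows; each row is the pose to reach, as a shift and turn from the pose measured when the call began, along the tool's axes at that moment; what a row does not reach only later rows make up. A row lasts 1/8 s, in which the tool goes at most 62.5 mm and 10.7 degrees, less where a joint would pass 70% of its speed; a pose out of reach is approached as far as the arm can. A call with a gripper value outside its range is refused whole. "grip" is the opening, from 0 (shut) to 1 (fully open), set as the call begins (left out, the last holds). The fingers move at their own pace and stop on an object; the grip force is fixed at half the most. Time passes only in rows, so rows that repeat a pose let the fingers close. It gives the time, the measured TCP pose, the force and the opening at its end, in the units of the state.
- bot.state(): the state, without advancing time (a new reading comes with each control period).
- bot.read_camera(name): name is "scene" or "top"; returns the picture (420x560x3 uint8, red, green, blue); there is no depth.
- bot.camera_model(name): a dict with "mtx" (3x3 intrinsics, pixels), "distortion" ([k1, k2, p1, p2, k3] as OpenCV has them; the pictures are not rectified), "position" and "attitude" of the camera in the world. Camera axes: x right, y down, z forward; pixel columns grow to the right and rows downward; lengths in m; the calibration is good to about 2 mm. A picture is of the moment at which its call begins. camera_model takes no time and is no camera call.
- bot.hand_in(): hands the job in, once; it reports no verdict.
The state is a dict: "time": time; "joints": joint angles; "joint_vel": joint speeds; "effort": joint torques, N m; "eef_pos": TCP position; "orientation": TCP orientation; "ft_force": force on the tool from outside, world axes, zero at the start; "wrist_torque": the same for the moment, N m; "opening": finger opening in m.
Only numpy, scipy, OpenCV 4.12 (cv2) and the standard library are available. Lean on these libraries where they do the work, as an engineer would, in place of code of your own. Each camera call takes 0.05 s, during which the arm holds its last target.

## Working session

There is one attempt and no reset: what is moved stays moved. The work goes in short steps, Python scripts to look and compute and a tool call to move; the robot and the scene stay as the last step left them, time stands still between calls to the robot, and variables do not carry over. Pictures are saved under pics/ and viewed, and the job is handed in when it is done.

Besides the shell and the picture viewer there is one more tool, called after "Call:" as name(argument=value, ...), one argument or row to a line, values as JSON. drive_tool: Moves the arm, as the interface text tells. Its arguments: {"type":"object","properties":{"targets":{"type":"array"},"grip":{"type":"number"}},"required":["targets"]}

```bash
mkdir -p pics; ls; python3 - <<'E'
from station import bot
import cv2
print(bot.state())
for n in ("scene","top"):
    im=bot.read_camera(n); cv2.imwrite(f"pics/{n}0.png",im[:,:,::-1]); print(n,bot.camera_model(n))
E
```

```text
pics
{'time': 0.0, 'joints': array([ 6.40911237e+01,  7.51584110e+00,  8.53299982e+01,  4.85632897e-04,
        8.72627307e+01, -4.89450128e+00]), 'joint_vel': array([-0.01242271, -0.03774361, -0.08168274, -0.03390905, -0.0340956 ,
        0.07933284]), 'effort': array([-9.24785854e-05, -5.69379759e+01, -5.00567651e+01, -1.31884908e-04,
        1.43278419e-02,  3.90323805e-05]), 'eef_pos': array([0.2149048 , 0.55958985, 0.23022992]), 'orientation': array([-1.79891867e+02, -9.74659535e-03,  1.58985592e+02]), 'ft_force': array([-0.01501856, -0.68550701, -0.21813828]), 'wrist_torque': array([0.00910491, 0.00679105, 0.02460289]), 'opening': 0.08549684917253438}
scene {'mtx': array([[525.84687875,   0.        , 280.33444449],
       [  0.        , 525.84687875, 206.36532517],
       [  0.        ,   0.        ,   1.        ]]), 'distortion': array([-0.1793537,  0.       ,  0.       ,  0.       ,  0.       ]), 'position': array([1.17680676, 0.07996709, 1.0717396 ]), 'attitude': array([-148.74304859,   -0.21064128,   95.55462841])}
top {'mtx': array([[540.04666628,   0.        , 284.23216485],
       [  0.        , 540.04666628, 211.17129766],
       [  0.        ,   0.        ,   1.        ]]), 'distortion': array([-0.11519913,  0.        ,  0.        ,  0.        ,  0.        ]), 'position': array([0.51826128, 0.01509913, 1.1844077 ]), 'attitude': array([-1.76797760e+02,  1.57456149e-01, -9.03575700e+01])}
```

View pics/scene0.png

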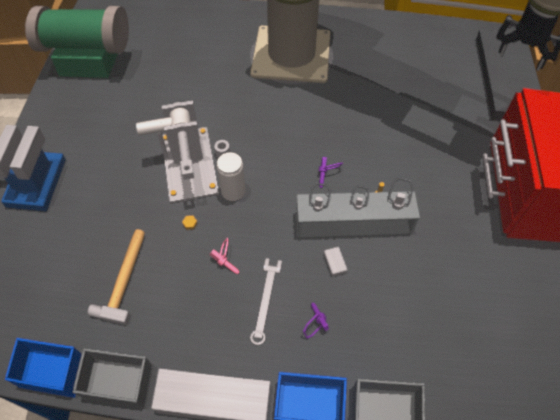

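View pics/top0.png

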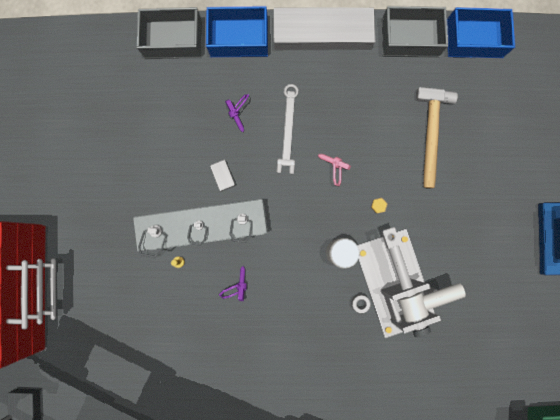

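```bash
python3 - <<'E'
import cv2
t=cv2.imread('pics/top0.png'); s=cv2.imread('pics/scene0.png')
cv2.imwrite('pics/z1.png',cv2.resize(t[190:260,125:275],None,fx=5.3,fy=5.3,interpolation=cv2.INTER_CUBIC))
cv2.imwrite('pics/z2.png',cv2.resize(t[215:345,320:480],None,fx=4.5,fy=4.5,interpolation=cv2.INTER_CUBIC))
cv2.imwrite('pics/z3.png',cv2.resize(s[170:245,285:425],None,fx=5.5,fy=5.5,interpolation=cv2.INTER_CUBIC))
cv2.imwrite('pics/z4.png',cv2.resize(s[90:215,130:260],None,fx=4.5,fy=4.5,interpolation=cv2.INTER_CUBIC))
E
```

```text
(no output)
```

View pics/z1.png

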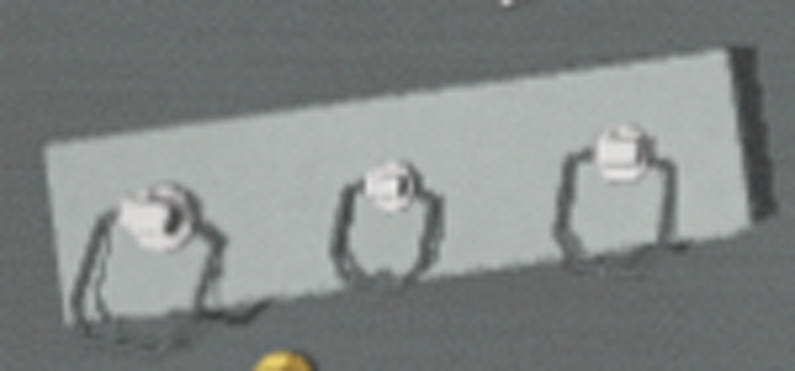

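View pics/z2.png

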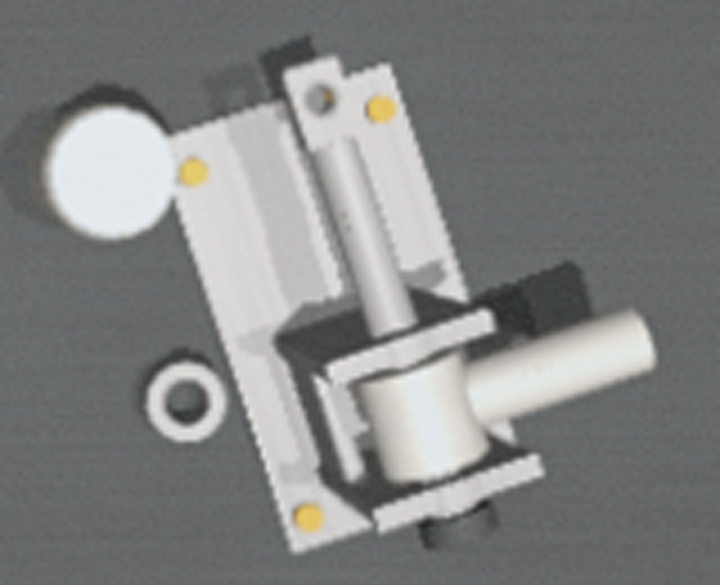

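View pics/z3.png

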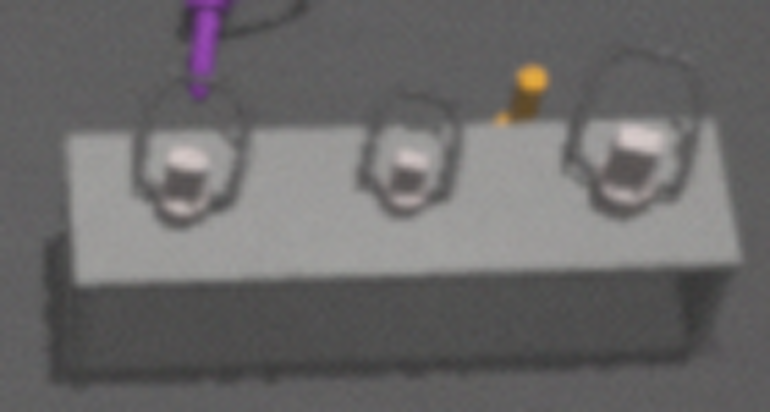

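View pics/z4.png

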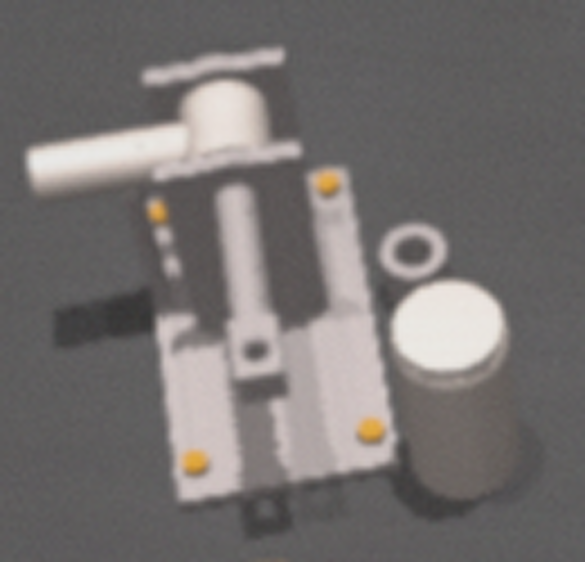

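```bash
cat > h.py <<'E'
import numpy as np, cv2
from scipy.spatial.transform import Rotation as R
from station import bot
def cam(n):
    m=bot.camera_model(n); return np.array(m['mtx']),np.array(m['distortion']),np.array(m['position']),R.from_euler('xyz',m['attitude'],degrees=True).as_matrix()
def ray(n,p):
    K,d,c,A=cam(n); u=cv2.undistortPoints(np.array([[p]],float),K,d)[0,0]
    v=A@np.array([u[0],u[1],1]); return c,v/np.linalg.norm(v)
def onz(n,p,z):
    c,v=ray(n,p); return c+v*(z-c[2])/v[2]
def tri(p,q):
    c1,v1=ray('scene',p);c2,v2=ray('top',q)
    M=np.stack([v1,-v2],1); s=np.linalg.lstsq(M,c2-c1,rcond=None)[0]
    a=c1+v1*s[0];b=c2+v2*s[1]; return (a+b)/2,np.linalg.norm(a-b)
def proj(n,X):
    K,d,c,A=cam(n); return cv2.projectPoints(np.array([X],float).reshape(-1,1,3),A.T,-A.T@c,K,d)[0].reshape(-1,2)
def snap(n,name):
    im=bot.read_camera(n)[:,:,::-1].copy(); cv2.imwrite(f'pics/{name}.png',im); return im
def zoom(src,dst,x0,y0,x1,y1,f):
    im=cv2.imread(f'pics/{src}.png')[y0:y1,x0:x1]; im=cv2.resize(im,None,fx=f,fy=f,interpolation=cv2.INTER_CUBIC)
    for x in range(x0,x1,5): cv2.putText(im,str(x),(int((x-x0+.5)*f),10),0,.35,(0,255,255)); im[12:18,int((x-x0+.5)*f)]=(0,255,255)
    for y in range(y0,y1,5): cv2.putText(im,str(y),(0,int((y-y0+.5)*f)+4),0,.35,(0,255,255))
    cv2.imwrite(f'pics/{dst}.png',im)
E
python3 - <<'E'
from h import *
for n in('top','scene'):
    im=cv2.imread(f'pics/{n}0.png'); h=cv2.cvtColor(im,cv2.COLOR_BGR2HSV)
    m=cv2.inRange(h,(12,110,110),(35,255,255)); k,l,s,c=cv2.connectedComponentsWithStats(m)
    for i in range(1,k):
        if s[i,4]>8: print(n,s[i,4],c[i].round(1),onz(n,c[i],.012).round(4))
zoom('top0','a1',225,200,265,250,12); zoom('scene0','a2',295,175,345,225,12)
zoom('top0','a3',370,220,425,265,12); zoom('scene0','a4',170,140,215,205,9)
E
```

```text
top 57 [428.3 121. ] [ 0.7823 -0.3031  0.012 ]
top 10 [425.6 159.4] [ 0.6962 -0.2945  0.012 ]
top 171 [378.7 205.1] [ 0.5958 -0.1884  0.012 ]
top 23 [404.2 238.9] [ 0.5216 -0.2433  0.012 ]
top 20 [362.5 252.8] [ 0.4923 -0.1514  0.012 ]
top 93 [177.6 261.7] [0.4752 0.2506 0.012 ]
top 25 [388.  329.4] [ 0.3257 -0.2056  0.012 ]
scene 69 [56.4  3.8] [-0.1835 -0.8062  0.012 ]
scene 27 [400.9   4.1] [-0.2664  0.3365  0.012 ]
scene 36 [465.4   0.8] [-0.3249  0.5593  0.012 ]
scene 12 [499.8   5.2] [-0.3253  0.68    0.012 ]
scene 15 [436.6   8.7] [-0.2619  0.4542  0.012 ]
scene 21 [445.7  10.3] [-0.259   0.4842  0.012 ]
scene 164 [13.6 41.4] [ 0.0063 -0.8868  0.012 ]
scene 65 [537.3  53.1] [-0.1009  0.7666  0.012 ]
scene 15 [202.4 130.4] [ 0.3259 -0.2028  0.012 ]
scene 11 [164.8 136.8] [ 0.3558 -0.2971  0.012 ]
scene 21 [212. 185.] [ 0.4923 -0.1491  0.012 ]
scene 23 [381.2 184.1] [0.4486 0.2603 0.012 ]
scene 19 [172.8 192.2] [ 0.522  -0.2405  0.012 ]
scene 148 [189.1 221.3] [ 0.5977 -0.1858  0.012 ]
scene 856 [126.1 268.2] [ 0.7314 -0.3061  0.012 ]
```

View pics/a1.png

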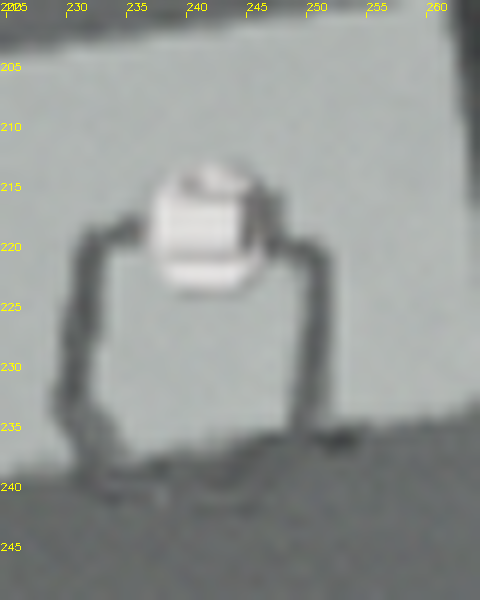

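View pics/a2.png

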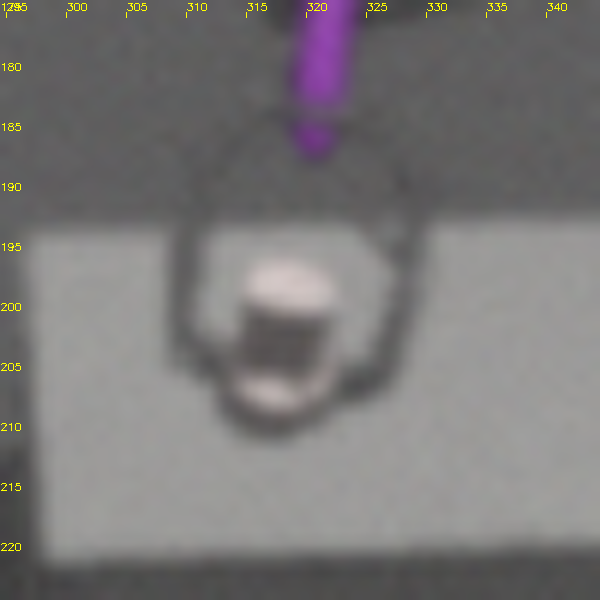

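View pics/a3.png

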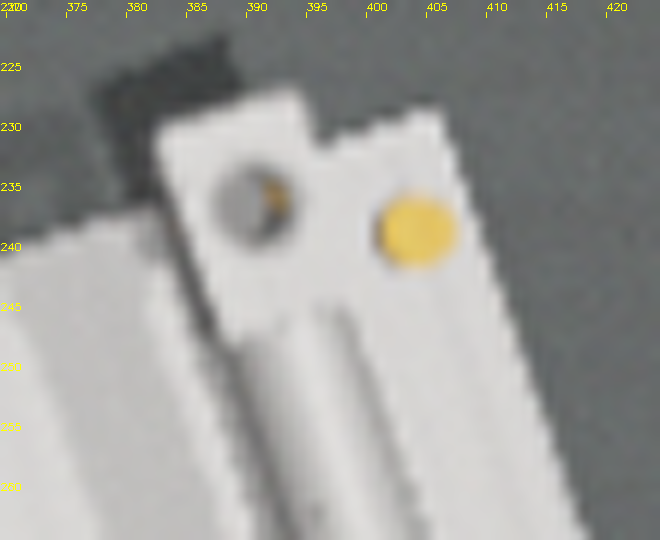

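View pics/a4.png

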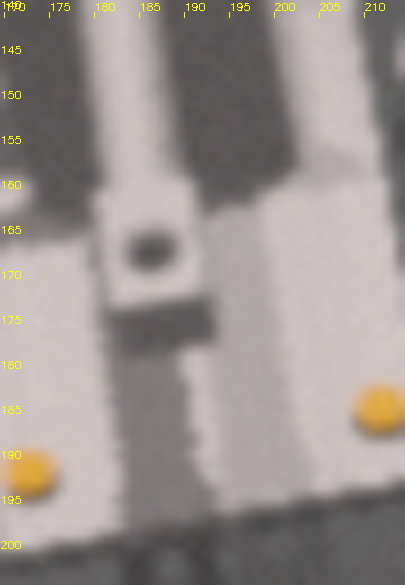

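```bash
python3 - <<'E'
from h import *
np.set_printoptions(precision=4,suppress=True)
print('hole',onz('top',(390.3,236.3),.131),onz('scene',(185.9,167.2),.131),tri((185.9,167.2),(390.3,236.3)))
print('block c tops')
for p in [(382.8,230),(394,227)]: print(onz('top',p,.131))
print('tabtop',onz('top',(240.4,218),.111),onz('scene',(318,198.5),.111))
print('shoulder',onz('top',(241.3,218.7),.087))
for n,a,b in(('top',(231.5,219.3),(250.5,220.5)),('scene',(326,207),(309.5,204.5))):
    A=onz(n,a,.082);B=onz(n,b,.082);d=A-B;print('hinge',n,A,B,np.degrees(np.arctan2(-d[0],d[1])),np.linalg.norm(d))
for n,a,b in(('top',(229.7,234),(249.3,235)),):
    A=onz(n,a,.098);B=onz(n,b,.098);d=A-B;print(A,B,np.degrees(np.arctan2(-d[0],d[1])),np.linalg.norm(d))
# rack: corners in z1
for p in [(45,147),(728,48),(742,232)]: print('rack',onz('top',(125+p[0]/5.3,190+p[1]/5.3),.075))
for n,q in(('c',(148,215)),('a',(390,185))): print(n,onz('top',(125+q[0]/5.3,190+q[1]/5.3),.1))
s=bot.state();print(s['time'],s['eef_pos'],s['orientation'])
E
```

```text
hole [ 0.5266 -0.1896  0.131 ] [ 0.5282 -0.1889  0.131 ] (array([ 0.5266, -0.1898,  0.1288]), np.float64(0.00045699940770479053))
block c tops
[ 0.5391 -0.175   0.131 ]
[ 0.5448 -0.1972  0.131 ]
tabtop [0.5653 0.105  0.111 ] [0.5682 0.1061 0.111 ]
shoulder [0.5649 0.1052 0.087 ]
hinge top [0.564  0.1257 0.082 ] [0.5613 0.0868 0.082 ] -3.9561238030081936 0.03900402769930676
hinge scene [0.5702 0.1257 0.082 ] [0.5673 0.0891 0.082 ] -4.420710043795332 0.036796627524252654
[0.5337 0.1278 0.098 ] [0.5315 0.0883 0.098 ] -3.2259783593162235 0.03957480847427989
rack [0.5687 0.3309 0.075 ]
rack [0.6056 0.0627 0.075 ]
rack [0.5341 0.0575 0.075 ]
c [0.5414 0.2835 0.1   ]
a [0.5523 0.1905 0.1   ]
0.1 [0.215  0.5597 0.2303] [-179.9066   -0.0089  158.9802]
```

```bash
cat >> h.py <<'E'
def rel(X,yaw,s=None):
    s=s or bot.state(); A=R.from_euler('xyz',s['orientation'],degrees=True).as_matrix()
    d=A.T@(np.array(X)-s['eef_pos']); t=-(yaw-s['orientation'][2]+180)%360-180
    t=-(((yaw-s['orientation'][2])+180)%360-180)
    print('t',round(s['time'],2),'pos',s['eef_pos'].round(4),'rpy',s['orientation'].round(1),'F',s['ft_force'].round(1),'op',round(s['opening'],4)); print('row',d.round(4),round(np.radians(t),3))
E
python3 -c "
from h import *
rel([.566,.1055,.20],86)"
```

```text
t 0.1 pos [0.215  0.5597 0.2303] rpy [-179.9   -0.   159. ] F [ 0.3 -0.3 -0.4] op 0.0856
row [-0.4906 -0.298   0.0307] 1.274
```

Call:
drive_tool(
  targets=[
    [[-0.04,-0.025,0,0.13],[-0.09,-0.055,0,0.26],[-0.14,-0.085,0,0.4],[-0.19,-0.115,0,0.54],[-0.245,-0.149,0,0.68],[-0.3,-0.182,0,0.82],[-0.355,-0.216,0.005,0.96],[-0.41,-0.249,0.01,1.1],[-0.46,-0.28,0.02,1.2],[-0.4906,-0.298,0.0307,1.274]],
  ],
  grip=0.36,
)

```text
time: 1.35
eef_pos: [0.5671, 0.1029, 0.1995]
orientation: [-180.0, 0.1, 85.7]
ft_force: [-0.3, 1.1, -0.2]
opening: 0.0306
```

```bash
python3 -c "
from h import *
rel([.566,.1055,.13],86)
snap('scene','s1');zoom('s1','s1z',270,100,360,220,5)"
```

```text
t 1.35 pos [0.5671 0.1029 0.1995] rpy [-1.80e+02  1.00e-01  8.57e+01] F [-0.3  1.1 -0.2] op 0.0306
row [ 0.0027 -0.0013  0.0695] -0.005
```

View pics/s1z.png

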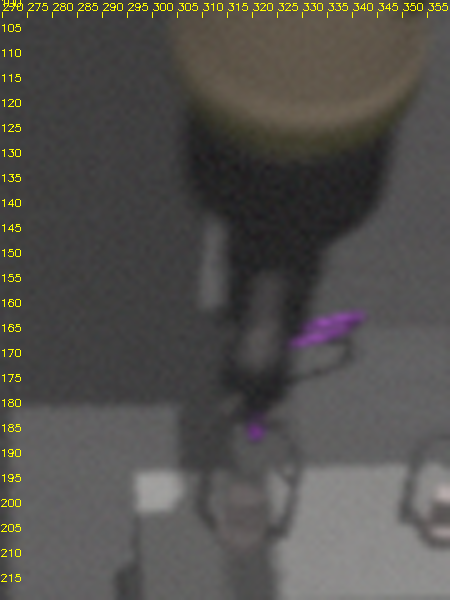

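The gripper hangs centred over pin_b, with its tip around (319,180) and the pin head at (317,202). The ring is still open. I'll descend.

Call:
drive_tool(
  targets=[
    [[0.0027,-0.0013,0.02,0],[0.0027,-0.0013,0.045,0],[0.0027,-0.0013,0.065,0],[0.0027,-0.0013,0.08,0],[0.0027,-0.0013,0.09,0],[0.0027,-0.0013,0.098,0],[0.0027,-0.0013,0.104,0],[0.0027,-0.0013,0.108,0],[0.0027,-0.0013,0.1095,0],[0.0027,-0.0013,0.1095,0]],
  ],
)

```text
time: 2.65
eef_pos: [0.5671, 0.1017, 0.088]
orientation: [-179.9, 0.2, 85.4]
ft_force: [0.9, -0.9, -0.2]
opening: 0.0305
```

```bash
python3 -c "
from h import *
rel([.566,.1055,.13],86)
snap('scene','s2');zoom('s2','s2z',270,130,360,220,6)"
```

```text
t 2.65 pos [0.5671 0.1017 0.088 ] rpy [-179.9    0.2   85.4] F [ 0.9 -0.9 -0.2] op 0.0305
row [ 0.0035 -0.0015 -0.042 ] -0.01
```

View pics/s2z.png

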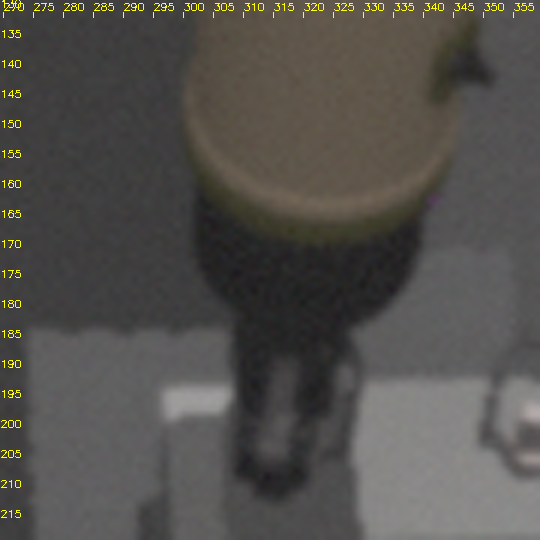

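Call:
drive_tool(
  targets=[
    [[0.0035,-0.0015,0,-0.01],[0.0035,-0.0015,0,-0.01]],
  ],
)

```text
time: 2.95
eef_pos: [0.566, 0.1056, 0.0883]
orientation: [-179.9, 0.2, 86.0]
ft_force: [1.1, -0.4, 0.5]
opening: 0.0311
```

```bash
python3 -c "
from h import *
for i in range(3):
  rel([.566,.1055,.088],86); snap('scene','x')"
```

```text
t 2.95 pos [0.566  0.1056 0.0883] rpy [-179.9    0.2   86. ] F [ 1.1 -0.4  0.5] op 0.0311
row [-0.0001  0.      0.0003] 0.0
t 3.0 pos [0.566  0.1055 0.0883] rpy [-179.9    0.2   86. ] F [ 0.  -0.5 -0. ] op 0.0307
row [-0.      0.      0.0003] 0.0
t 3.05 pos [0.566  0.1054 0.0882] rpy [-179.9    0.2   86. ] F [-0.7  0.9  0.2] op 0.0311
row [0.0001 0.     0.0002] -0.0
```

Call:
drive_tool(
  targets=[
    [[0,0,0,0],[0,0,0,0],[0,0,0,0],[0,0,0,0],[0,0,0,0]],
  ],
  grip=0.0,
)

```text
time: 3.72
eef_pos: [0.5662, 0.1054, 0.0884]
orientation: [-180.0, 0.2, 86.0]
ft_force: [0.8, 0.1, 1.9]
opening: 0.0085
```

Call:
drive_tool(
  targets=[
    [[0,0,-0.01,0],[0,0,-0.03,0],[0,0,-0.06,0],[0,0,-0.09,0],[0,0,-0.12,0],[0,0,-0.13,0],[0,0,-0.13,0]],
  ],
)

```text
time: 4.6
eef_pos: [0.5668, 0.106, 0.2194]
orientation: [179.9, 0.2, 86.0]
ft_force: [0.1, 0.0, -1.6]
opening: 0.0087
```

```bash
python3 -c "
from h import *
rel([.5274,-.1893,.225],108)
snap('scene','s3');zoom('s3','s3z',270,70,370,220,4)"
```

```text
t 4.6 pos [0.5668 0.106  0.2194] rpy [179.9   0.2  86. ] F [ 0.1  0.  -1.6] op 0.0087
row [-0.2973 -0.0186 -0.0044] -0.384
```

View pics/s3z.png

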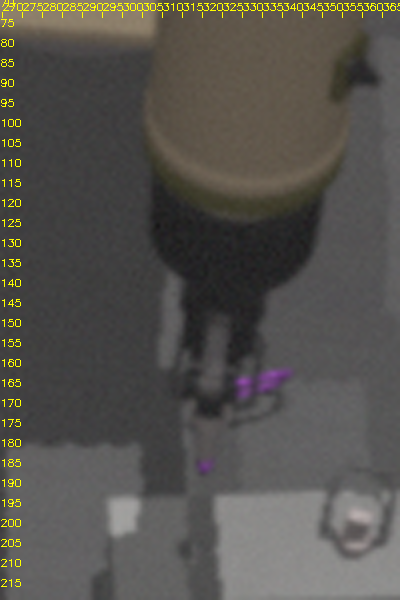

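Call:
drive_tool(
  targets=[
    [[-0.025,-0.0015,-0.005,-0.03],[-0.06,-0.004,-0.008,-0.08],[-0.1,-0.006,-0.008,-0.13],[-0.14,-0.009,-0.008,-0.18],[-0.18,-0.011,-0.008,-0.23],[-0.22,-0.014,-0.006,-0.28],[-0.255,-0.016,-0.005,-0.33],[-0.28,-0.018,-0.0045,-0.37],[-0.2973,-0.0186,-0.0045,-0.384],[-0.2973,-0.0186,-0.0045,-0.384]],
  ],
)

```text
time: 5.9
eef_pos: [0.5257, -0.19, 0.2218]
orientation: [-179.7, 0.1, 107.9]
ft_force: [0.3, 0.0, -1.3]
opening: 0.0086
```

```bash
python3 -c "
from h import *
rel([.5274,-.1893,.2],108)
snap('scene','s4');zoom('s4','s4z',130,60,250,200,4.2)"
```

```text
t 5.9 pos [ 0.5257 -0.19    0.2218] rpy [-1.797e+02  1.000e-01  1.079e+02] F [ 0.3  0.  -1.3] op 0.0086
row [0.0002 0.002  0.0218] -0.002
```

View pics/s4z.png

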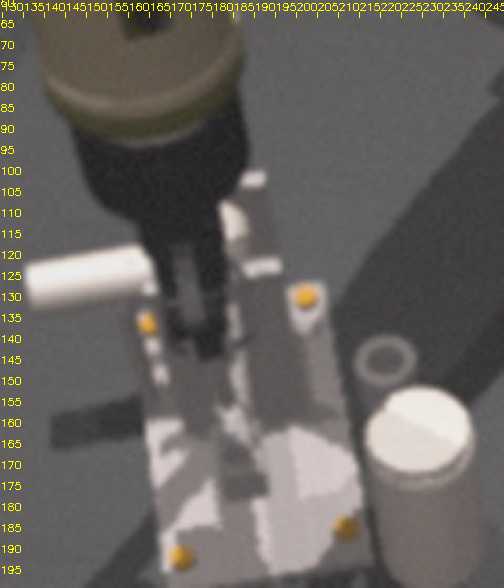

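```bash
python3 -c "
from h import *
im=cv2.imread('pics/s4.png')
im=cv2.LUT(im,np.array([min(255,255*(i/255)**.5) for i in range(256)]).astype('uint8')); cv2.imwrite('pics/s4g.png',im);zoom('s4g','s4z2',155,125,210,185,10)
for z in (.2218+.0,.2218-.014,.2218-.054): print(proj('scene',[.5257,-.19,z]))
print(proj('scene',[.5274,-.1893,.131]))"
```

```text
[[179.24916598 140.66734205]]
[[180.28646723 144.83740054]]
[[183.14633941 156.28970046]]
[[185.80915763 166.90367951]]
```

View pics/s4z2.png

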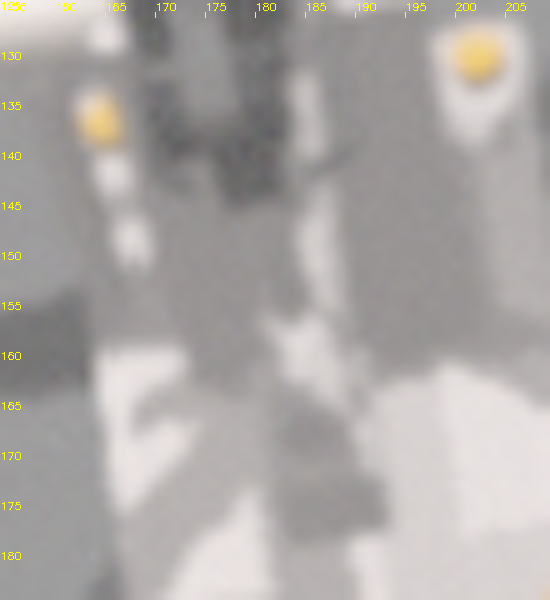

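```bash
python3 -c "
from h import *
snap('top','t1');im=cv2.imread('pics/t1.png')
im=cv2.LUT(im,np.array([min(255,255*(i/255)**.6) for i in range(256)]).astype('uint8')); cv2.imwrite('pics/t1.png',im)
zoom('t1','t1z',125,190,285,270,4.8)
zoom('t1','t1y',330,190,450,300,5)"
```

```text
(no output)
```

View pics/t1z.png

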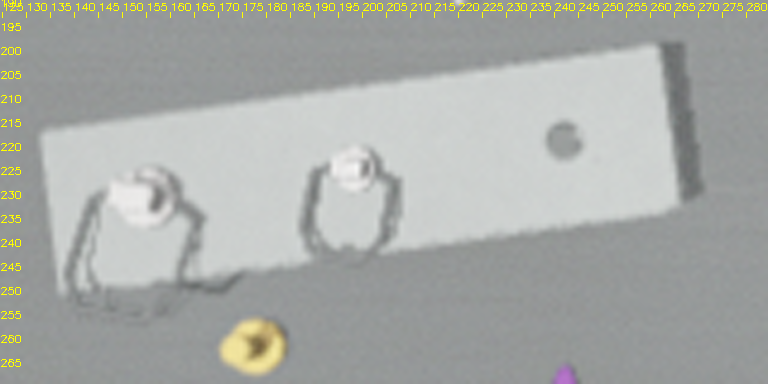

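View pics/t1y.png

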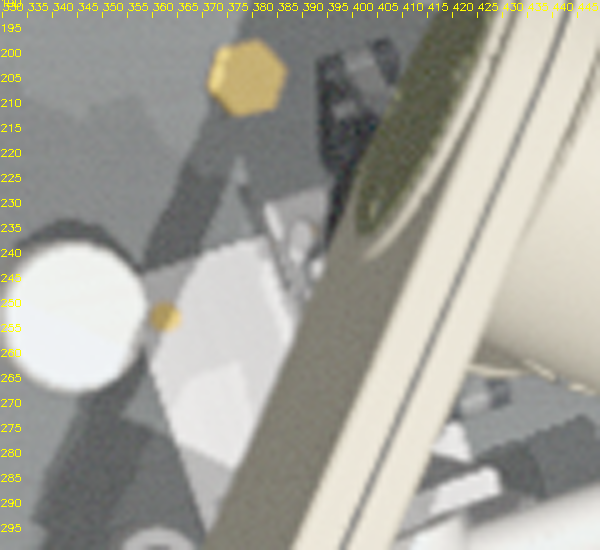

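```bash
python3 -c "
from h import *
a=[]
for (x,y) in ((131,203),(177,200),(222,195)):
    im=cv2.imread('pics/top0.png')[y:y+50,x:x+42]; a.append(cv2.resize(im,None,fx=6.2,fy=6.2,interpolation=cv2.INTER_CUBIC))
b=[]
for (x,y) in ((295,172),(337,172),(379,168)):
    im=cv2.imread('pics/scene0.png')[y:y+46,x:x+42]; b.append(cv2.resize(im,None,fx=6.2,fy=6.2,interpolation=cv2.INTER_CUBIC))
cv2.imwrite('pics/cmp.png',cv2.convertScaleAbs(np.vstack([np.hstack(a),np.hstack(b)]),alpha=1.2))"
```

```text
(no output)
```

View pics/cmp.png

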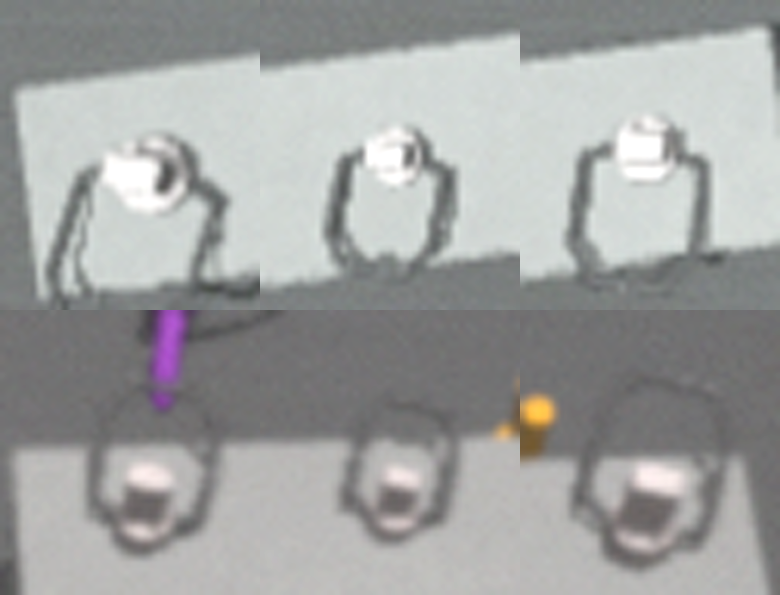

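Call:
drive_tool(
  targets=[
    [[0.0002,0.002,0.01,0],[0.0002,0.002,0.02,0],[0.0002,0.002,0.03,0],[0.0002,0.002,0.03,0]],
  ],
)

```text
time: 6.5
eef_pos: [0.5271, -0.1875, 0.1907]
orientation: [-179.7, -0.0, 108.0]
ft_force: [0.2, -0.6, -1.6]
opening: 0.0086
```

```bash
python3 -c "
from h import *
rel([.5274,-.1893,.18],108)
snap('scene','s5');im=cv2.imread('pics/s5.png')
im=cv2.LUT(im,np.array([min(255,255*(i/255)**.5) for i in range(256)]).astype('uint8')); cv2.imwrite('pics/s5g.png',im);zoom('s5g','s5z2',155,125,210,185,10)
"
```

```text
t 6.5 pos [ 0.5271 -0.1875  0.1907] rpy [-179.7   -0.   108. ] F [ 0.2 -0.6 -1.6] op 0.0086
row [-0.0018 -0.0002  0.0107] -0.001
```

View pics/s5z2.png

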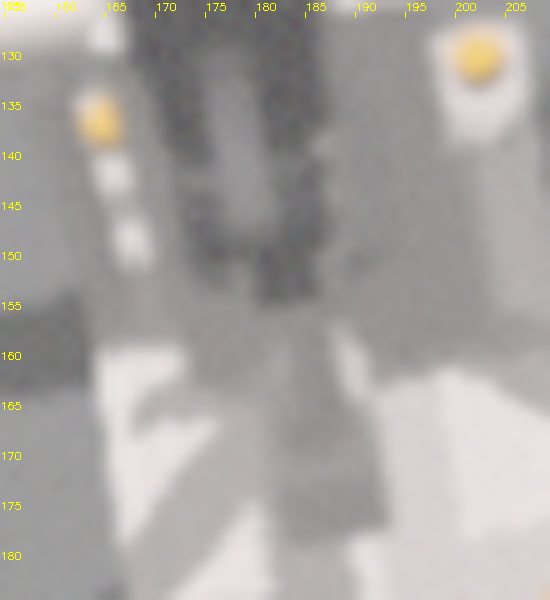

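Call:
drive_tool(
  targets=[
    [[-0.0018,0,0,0],[-0.0018,0,0.003,0],[-0.0018,0,0.006,0],[-0.0018,0,0.009,0],[-0.0018,0,0.012,0],[-0.0018,0,0.013,0]],
  ],
)

```text
time: 7.3
eef_pos: [0.5279, -0.1894, 0.1783]
orientation: [-179.7, 0.0, 108.0]
ft_force: [0.6, 0.7, -1.3]
opening: 0.0084
```

```bash
python3 -c "
from h import *
rel([.5274,-.1893,.165],108)
"
```

```text
t 7.3 pos [ 0.5279 -0.1894  0.1783] rpy [-179.7    0.   108. ] F [ 0.6  0.7 -1.3] op 0.0084
row [ 0.0003 -0.0004  0.0133] -0.001
```

Call:
drive_tool(
  targets=[
    [[0.0002,-0.0004,0.003,0],[0.0002,-0.0004,0.006,0],[0.0002,-0.0004,0.008,0],[0.0002,-0.0004,0.009,0]],
  ],
)

```text
time: 7.8
eef_pos: [0.5274, -0.1894, 0.1692]
orientation: [-179.7, 0.0, 108.0]
ft_force: [0.3, 0.6, -1.2]
opening: 0.0088
```

```bash
python3 -c "
from h import *
rel([.5274,-.1893,.165],108)
"
```

```text
t 7.8 pos [ 0.5274 -0.1894  0.1692] rpy [-179.7    0.   108. ] F [ 0.3  0.6 -1.2] op 0.0088
row [0.0001 0.     0.0042] -0.001
```

Call:
drive_tool(
  targets=[
    [[0,0,0.002,0],[0,0,0.004,0],[0,0,0.006,0],[0,0,0.008,0],[0,0,0.01,0],[0,0,0.012,0]],
  ],
)

```text
time: 8.55
eef_pos: [0.5274, -0.1894, 0.1571]
orientation: [-179.7, 0.0, 108.0]
ft_force: [0.5, -0.4, 1.7]
opening: 0.0087
```

Call:
drive_tool(
  targets=[
    [[0,0,0.002,0],[0,0,0.004,0],[0,0,0.006,0],[0,0,0.008,0],[0,0,0.0085,0]],
  ],
)

```text
time: 9.18
eef_pos: [0.5273, -0.1893, 0.1482]
orientation: [-179.7, 0.0, 108.0]
ft_force: [1.2, 0.1, -0.5]
opening: 0.0089
```

Call:
drive_tool(
  targets=[
    [[0,0,0.0015,0],[0,0,0.003,0],[0,0,0.004,0],[0,0,0.0045,0],[0,0,0.0045,0]],
  ],
)

```text
time: 9.8
eef_pos: [0.5273, -0.1894, 0.1443]
orientation: [-179.7, 0.0, 108.0]
ft_force: [-3.2, -0.0, 5.5]
opening: 0.0086
```

```bash
python3 -c "
from h import *
rel([.5274,-.1893,.165],108)
snap('scene','s6');im=cv2.imread('pics/s6.png')
im=cv2.LUT(im,np.array([min(255,255*(i/255)**.5) for i in range(256)]).astype('uint8')); cv2.imwrite('pics/s6g.png',im);zoom('s6g','s6z2',155,125,210,185,10)
"
```

```text
t 9.8 pos [ 0.5273 -0.1894  0.1443] rpy [-179.7    0.   108. ] F [-3.2 -0.   5.5] op 0.0086
row [ 0.      0.     -0.0207] -0.001
```

View pics/s6z2.png

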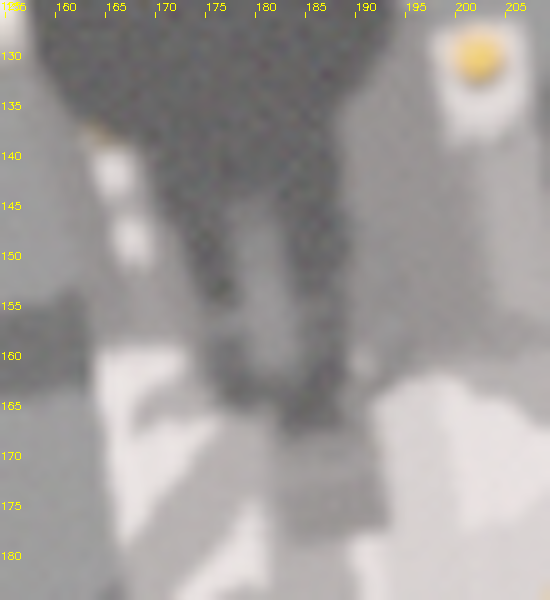

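Call:
drive_tool(
  targets=[
    [[0,0,0.0007,0],[0,0,0.0012,0],[0,0,0.0012,0]],
  ],
)

```text
time: 10.22
eef_pos: [0.5273, -0.1894, 0.1443]
orientation: [-179.7, 0.0, 108.0]
ft_force: [-4.9, -0.1, 9.3]
opening: 0.0087
```

Call:
drive_tool(
  targets=[
    [[0,0,0.002,0],[0,0,0.003,0],[0,0,0.003,0]],
  ],
)

```text
time: 10.6
eef_pos: [0.5274, -0.1895, 0.1442]
orientation: [-179.7, 0.1, 108.0]
ft_force: [-10.6, 3.0, 21.3]
opening: 0.0086
```

Call:
drive_tool(
  targets=[
    [[0,0,-0.0005,0],[0,0,-0.0005,0],[0,0,-0.0005,0],[0,0,-0.0005,0],[0,0,-0.0005,0]],
  ],
  grip=0.34,
)

```text
time: 11.22
eef_pos: [0.5273, -0.1894, 0.1444]
orientation: [-179.7, 0.1, 108.0]
ft_force: [-0.4, -0.5, -0.5]
opening: 0.0289
```

Call:
drive_tool(
  targets=[
    [[0,0,-0.005,0],[0,0,-0.015,0],[0,0,-0.035,0],[0,0,-0.06,0],[0,0,-0.085,0],[0,0,-0.1,0]],
  ],
)

```text
time: 11.98
eef_pos: [0.5286, -0.1895, 0.2477]
orientation: [-179.9, 0.2, 108.0]
ft_force: [-0.3, -0.6, 0.2]
opening: 0.0287
```

```bash
python3 -c "
from h import *
rel([.5274,-.1893,.165],108)
for n,b in (('scene',(140,110,220,190)),('top',(350,200,430,280))):
  snap(n,'s7');im=cv2.imread('pics/s7.png')
  im=cv2.LUT(im,np.array([min(255,255*(i/255)**.6) for i in range(256)]).astype('uint8')); cv2.imwrite('pics/s7g.png',im);zoom('s7g','s7'+n,*b,7)
"
```

```text
t 11.97 pos [ 0.5286 -0.1895  0.2477] rpy [-179.9    0.2  108. ] F [-0.3 -0.6  0.2] op 0.0287
row [ 0.0009 -0.0009  0.0827] -0.0
```

View pics/s7scene.png

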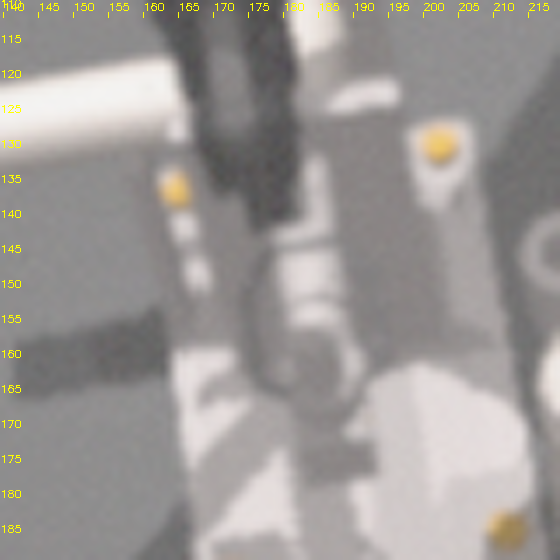

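View pics/s7top.png

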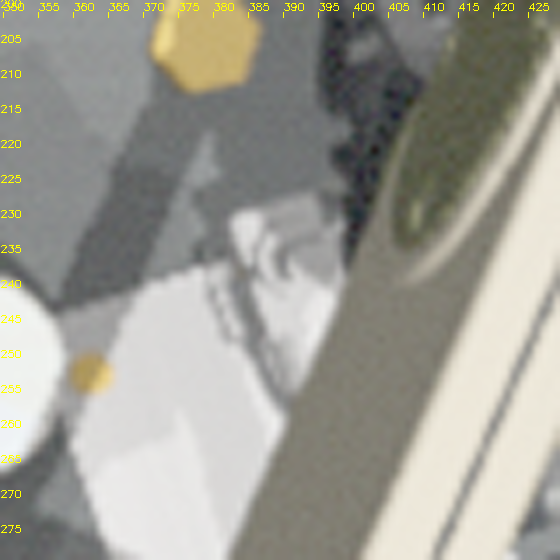

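Call:
drive_tool(
  targets=[
    [[0,-0.02,0,0],[0,-0.045,0,0],[0,-0.068,0,0],[0,-0.068,0,0],[0,-0.068,0.02,0],[0,-0.068,0.04,0],[0,-0.068,0.06,0],[0,-0.068,0.07,0],[0,-0.068,0.07,0]],
  ],
  grip=0.0,
)

```text
time: 13.2
eef_pos: [0.4636, -0.2104, 0.1759]
orientation: [-179.8, 0.1, 108.0]
ft_force: [0.7, -0.6, 0.6]
opening: -0.0001
```

```bash
cat > rep.py <<'E'
from h import *
import sys
H=np.array([.5274,-.1893]);u=np.array([np.cos(.314),np.sin(.314)]);v=np.array([-u[1],u[0]])
s=bot.state();d=s['eef_pos'][:2]-H
print('t',round(s['time'],2),'jig x,y,z mm',(d@u*1e3).round(1),(d@v*1e3).round(1),((s['eef_pos'][2]-.131)*1e3).round(1),'yaw',s['orientation'].round(1),'F',s['ft_force'].round(1),s['opening'].round(4))
def j(x,y,z): return [*(H+u*x+v*y),.131+z]
if len(sys.argv)>1:
  n=sys.argv[1]
  for c,b in (('scene',(140,110,220,190)),('top',(350,200,430,280))):
    if c not in sys.argv[2:]: continue
    im=snap(c,n);im=cv2.LUT(im,np.array([min(255,255*(i/255)**.55) for i in range(256)]).astype('uint8')); cv2.imwrite('pics/g.png',im);zoom('g',n+c,*b,7)
  print('rim proj scene',proj('scene',[j(-.044,-.012,.0257),j(-.044,.012,.0257)]).round(1).tolist(),'hinge',proj('scene',[j(0,-.02,.007),j(0,.02,.007)]).round(1).tolist())
E
python3 rep.py p1 scene top
```

```text
Traceback (most recent call last):
  File "rep.py", line 5, in <module>
    print('t',round(s['time'],2),'jig x,y,z mm',(d@u*1e3).round(1),(d@v*1e3).round(1),((s['eef_pos'][2]-.131)*1e3).round(1),'yaw',s['orientation'].round(1),'F',s['ft_force'].round(1),s['opening'].round(4))
                                                                                                                                                                                       ^^^^^^^^^^^^^^^^^^
AttributeError: 'float' object has no attribute 'round'
```

```bash
sed -i "s/,s\['opening'\].round(4))/,round(s['opening'],4))/" rep.py; python3 rep.py p1 scene top
```

```text
t 13.2 jig x,y,z mm -67.2 -0.3 44.9 yaw [-1.798e+02  1.000e-01  1.080e+02] F [ 0.7 -0.6  0.6] -0.0001
rim proj scene [[176.4, 145.3], [187.1, 143.4]] hinge [[176.4, 166.7], [194.3, 163.4]]
```

View pics/p1scene.png

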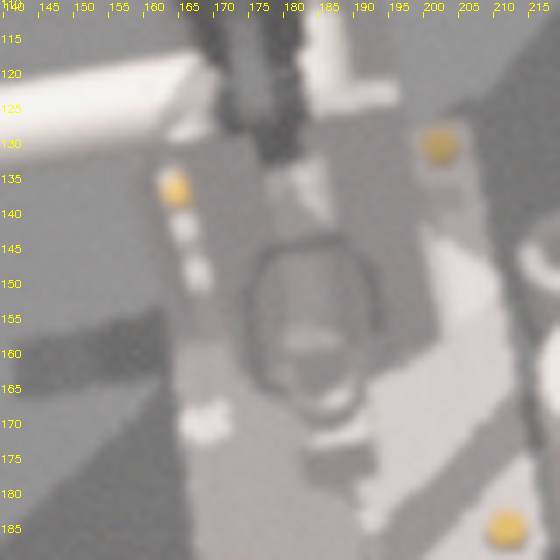

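View pics/p1top.png

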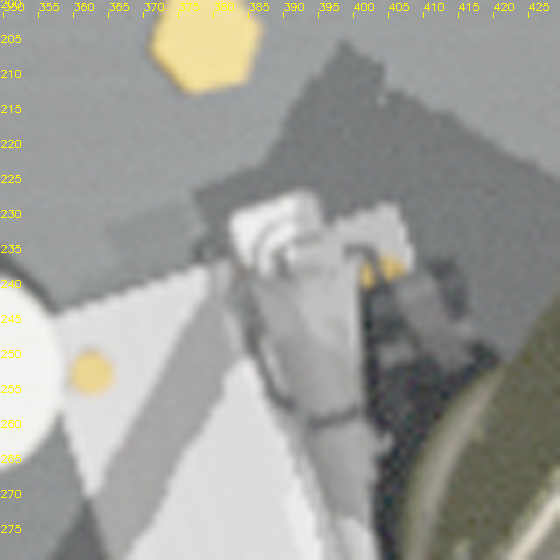

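Call:
drive_tool(
  targets=[
    [[0,0,0.01,0],[0,0,0.02,0],[0,0,0.029,0],[0,0,0.029,0],[0,0,0.029,0]],
  ],
)

```text
time: 13.92
eef_pos: [0.4646, -0.2112, 0.149]
orientation: [-179.9, 0.3, 108.0]
ft_force: [0.6, -0.6, 0.6]
opening: 0.0001
```

```bash
python3 rep.py
```

```text
t 13.93 jig x,y,z mm -66.5 -1.4 18.0 yaw [-179.9    0.3  108. ] F [ 0.6 -0.6  0.6] 0.0001
```

Call:
drive_tool(
  targets=[
    [[0.001,0.003,0.002,0],[0.001,0.006,0.002,0],[0.001,0.0105,-0.006,0],[0.001,0.0165,-0.0135,0],[0.001,0.024,-0.0195,0],[0.001,0.0325,-0.024,0],[0.001,0.0325,-0.024,0]],
  ],
)

```text
time: 14.8
eef_pos: [0.4961, -0.1999, 0.1735]
orientation: [-180.0, 0.3, 108.0]
ft_force: [-0.3, 0.1, -0.2]
opening: -0.0
```

```bash
python3 rep.py p2 scene top
```

```text
t 14.8 jig x,y,z mm -33.1 -0.4 42.5 yaw [-180.     0.3  108. ] F [-0.3  0.1 -0.2] -0.0
rim proj scene [[176.4, 145.3], [187.1, 143.4]] hinge [[176.4, 166.7], [194.3, 163.4]]
```

View pics/p2scene.png

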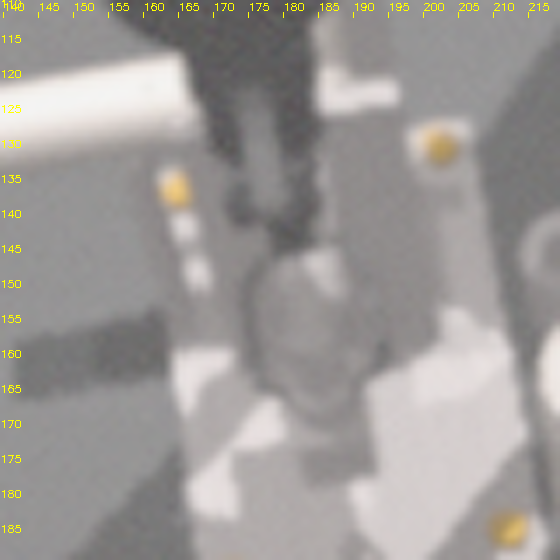

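View pics/p2top.png

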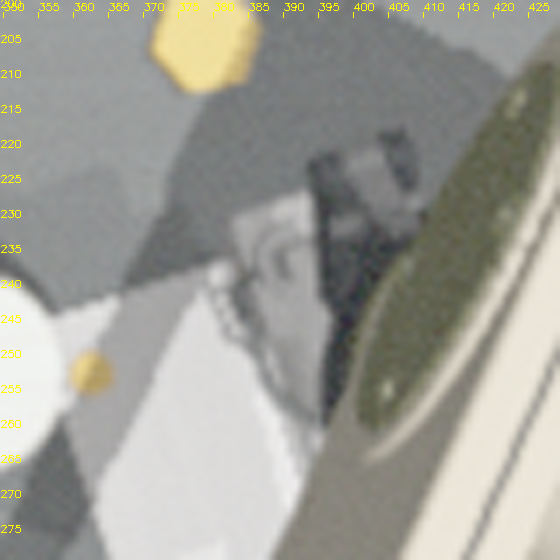

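Call:
drive_tool(
  targets=[
    [[0,0,-0.01,0],[0,-0.015,-0.01,0],[0,-0.036,-0.01,0],[0,-0.037,-0.005,0],[0,-0.037,0.01,0],[0,-0.037,0.022,0],[0,-0.037,0.03,0],[0,-0.037,0.03,0]],
  ],
)

```text
time: 15.9
eef_pos: [0.4594, -0.211, 0.1415]
orientation: [-179.8, 0.1, 108.0]
ft_force: [-0.7, 0.5, -0.0]
opening: 0.0001
```

```bash
python3 rep.py p3 scene top
```

```text
t 15.9 jig x,y,z mm -71.3 0.3 10.5 yaw [-1.798e+02  1.000e-01  1.080e+02] F [-0.7  0.5 -0. ] 0.0001
rim proj scene [[176.4, 145.3], [187.1, 143.4]] hinge [[176.4, 166.7], [194.3, 163.4]]
```

View pics/p3scene.png

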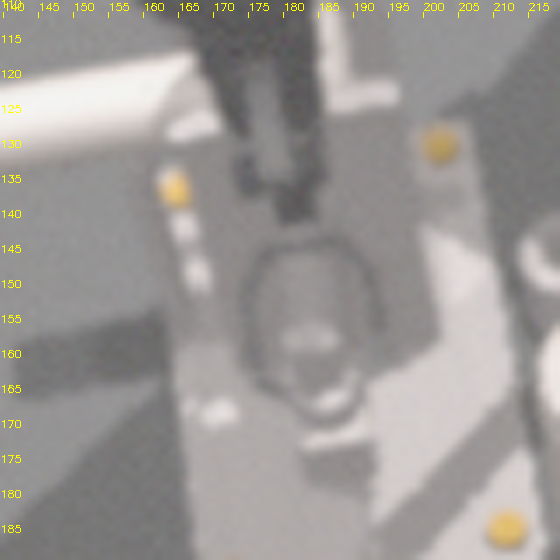

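View pics/p3top.png

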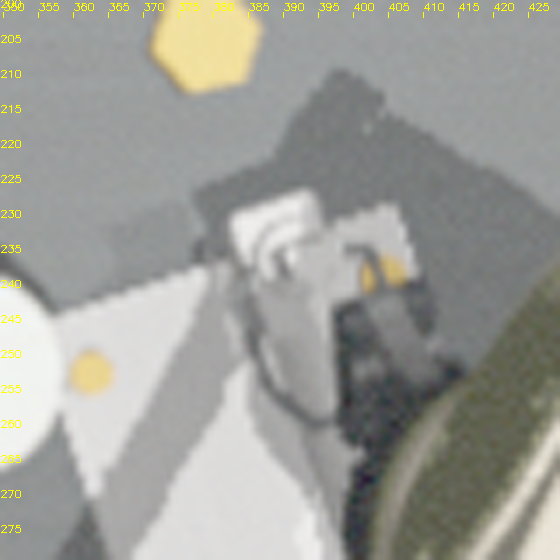

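Call:
drive_tool(
  targets=[
    [[0,0.011,-0.001,0],[0,0.0205,-0.001,0],[0,0.0205,-0.001,0],[0,0.025,-0.009,0],[0,0.0315,-0.016,0],[0,0.0385,-0.023,0],[0,0.047,-0.028,0],[0,0.047,-0.028,0]],
  ],
)

```text
time: 17.0
eef_pos: [0.5059, -0.1963, 0.171]
orientation: [-179.9, 0.3, 108.1]
ft_force: [-0.6, 0.5, 0.4]
opening: 0.0004
```

```bash
python3 rep.py p4 scene top
```

```text
t 17.0 jig x,y,z mm -22.6 -0.0 40.0 yaw [-179.9    0.3  108.1] F [-0.6  0.5  0.4] 0.0004
rim proj scene [[176.4, 145.3], [187.1, 143.4]] hinge [[176.4, 166.7], [194.3, 163.4]]
```

View pics/p4scene.png

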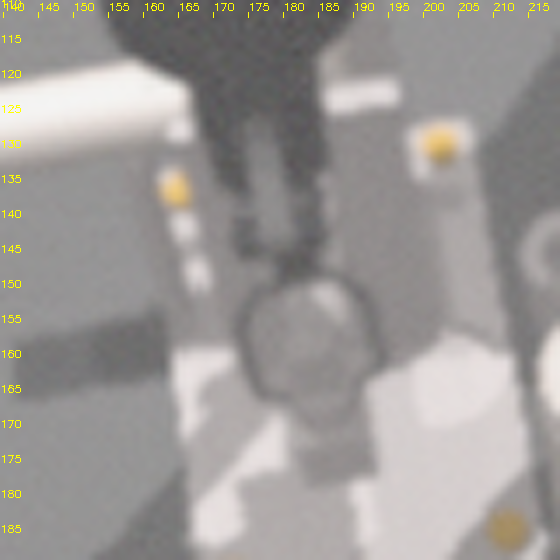

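View pics/p4top.png

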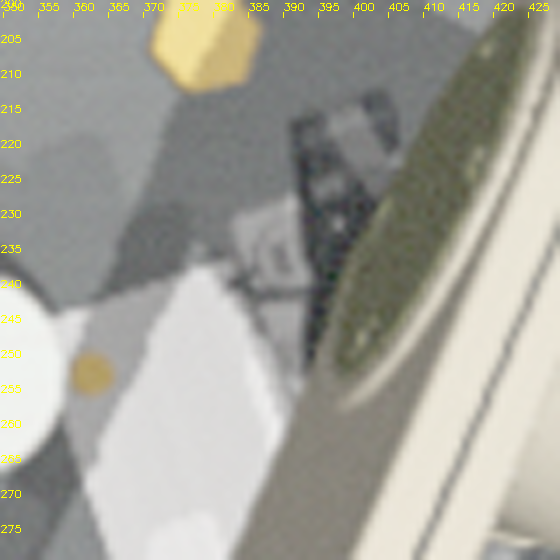

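Call:
drive_tool(
  targets=[
    [[0,0.0085,-0.0025,0],[0,0.0165,-0.0035,0],[0,0.0255,-0.0035,0],[0,0.0345,-0.0035,0],[0,0.042,-0.0035,0],[0,0.042,-0.0035,0]],
  ],
)

```text
time: 17.85
eef_pos: [0.5452, -0.183, 0.1733]
orientation: [-179.8, 0.2, 108.1]
ft_force: [0.1, -0.5, -0.2]
opening: 0.0001
```

```bash
python3 rep.py p5 scene top
```

```text
t 17.85 jig x,y,z mm 18.9 0.5 42.3 yaw [-179.8    0.2  108.1] F [ 0.1 -0.5 -0.2] 0.0001
rim proj scene [[176.4, 145.3], [187.1, 143.4]] hinge [[176.4, 166.7], [194.3, 163.4]]
```

View pics/p5scene.png

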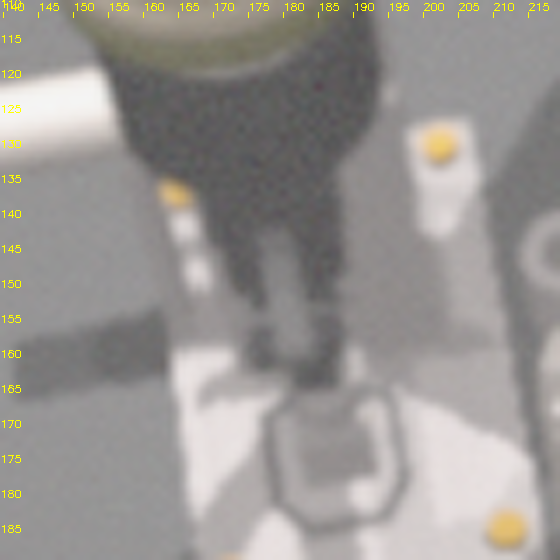

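View pics/p5top.png

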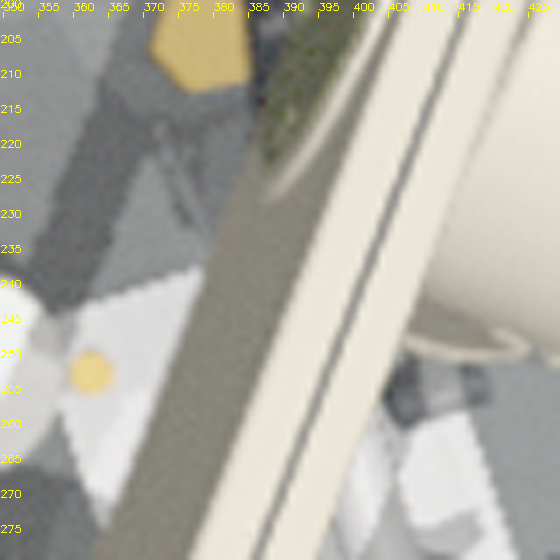

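Call:
drive_tool(
  targets=[
    [[0,0,-0.02,0],[0,0,-0.05,0],[0.04,0,-0.09,0],[0.1,0,-0.1,0],[0.16,0,-0.1,0],[0.2,0,-0.1,0],[0.2,0,-0.1,0]],
  ],
)

```text
time: 18.82
eef_pos: [0.4824, 0.0095, 0.2747]
orientation: [-180.0, 0.2, 108.3]
ft_force: [0.0, -0.9, 1.2]
opening: 0.0001
```

```bash
python3 rep.py p6 scene top; python3 - <<'E'
from h import *
H=np.array([.5274,-.1893]);u=np.array([np.cos(.314),np.sin(.314)]);v=np.array([-u[1],u[0]])
def j(x,y,z): return [*(H+u*x+v*y),.131+z]
for a in (2.74,4.0,4.15):
    b=a+.4; x=-.048*np.cos(b); z=.007+.048*np.sin(b)
    for c in('scene','top'): print(a,c,proj(c,[j(x,-.012,z),j(x,.012,z)]).round(1).tolist())
for c in('scene','top'): print('tabtop',c,proj(c,[j(a,b,.036) for a,b in((-.005,-.008),(-.005,.008),(.005,.008),(.005,-.008))]).round(1).tolist())
E
```

```text
t 18.82 jig x,y,z mm 18.6 202.9 143.7 yaw [-180.     0.2  108.3] F [ 0.  -0.9  1.2] 0.0001
rim proj scene [[176.4, 145.3], [187.1, 143.4]] hinge [[176.4, 166.7], [194.3, 163.4]]
2.74 scene [[182.5, 183.8], [193.5, 181.8]]
2.74 top [[388.7, 210.5], [377.1, 214.4]]
4.0 scene [[183.9, 183.1], [194.4, 181.1]]
4.0 top [[389.7, 227.3], [378.6, 231.1]]
4.15 scene [[183.6, 181.0], [194.1, 179.1]]
4.15 top [[390.6, 230.6], [379.5, 234.4]]
tabtop scene [[179.4, 156.0], [186.8, 154.7], [187.3, 158.3], [180.0, 159.7]]
tabtop top [[398.6, 236.9], [390.7, 239.6], [389.0, 234.5], [396.9, 231.9]]
```

View pics/p6scene.png

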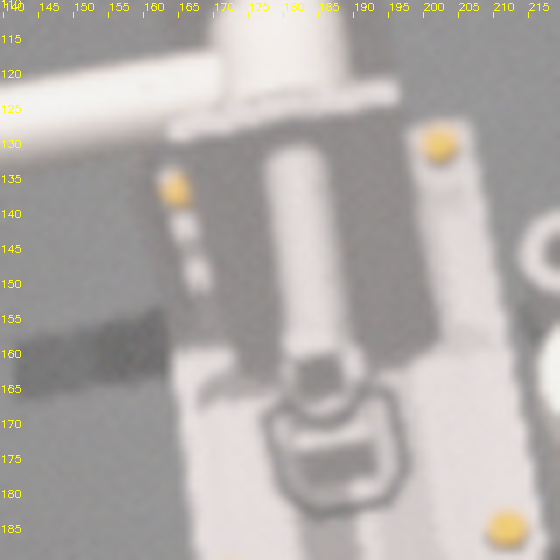

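View pics/p6top.png

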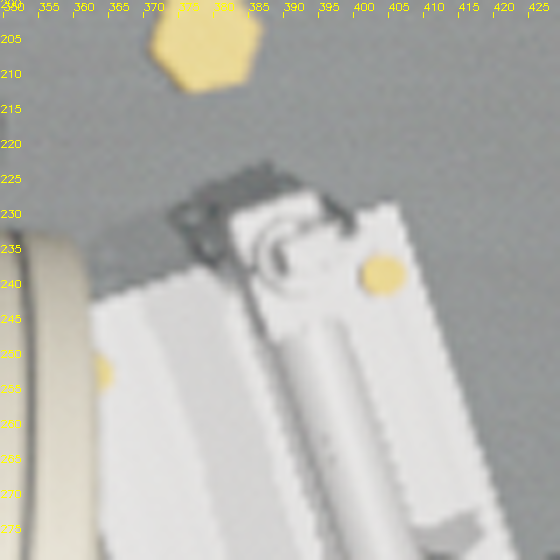

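Call:
drive_tool(
  targets=[
    [[-0.05,-0.005,0,0],[-0.11,-0.011,0,0],[-0.165,-0.0185,0,0],[-0.203,-0.0185,0.01,0],[-0.203,-0.0185,0.04,0],[-0.203,-0.0185,0.07,0],[-0.203,-0.0185,0.09,0],[-0.203,-0.0185,0.098,0],[-0.203,-0.0185,0.098,0]],
  ],
)

```text
time: 20.05
eef_pos: [0.5287, -0.1922, 0.1772]
orientation: [-179.9, 0.3, 108.1]
ft_force: [0.1, 0.9, 0.4]
opening: -0.0002
```

```bash
python3 rep.py
```

```text
t 20.05 jig x,y,z mm 0.4 -3.1 46.2 yaw [-179.9    0.3  108.1] F [0.1 0.9 0.4] -0.0002
```

Call:
drive_tool(
  targets=[
    [[0.003,0,0.003,0],[0.003,0,0.006,0],[0.003,0,0.008,0],[0.003,0,0.0095,0],[0.003,0,0.0105,0],[0.003,0,0.0115,0],[0.003,0,0.0125,0]],
  ],
)

```text
time: 20.92
eef_pos: [0.5286, -0.19, 0.1673]
orientation: [180.0, 0.4, 108.1]
ft_force: [-6.2, 2.4, 19.0]
opening: 0.0002
```

```bash
python3 rep.py
```

```text
t 20.93 jig x,y,z mm 1.0 -1.0 36.3 yaw [180.    0.4 108.1] F [-6.2  2.4 19. ] 0.0002
```

Contact came at z 36.3 mm above the hole mouth, against a nominal 36 mm, under 19 N. So the shoulder is seated. I'll retract clear and take a last look.

Call:
drive_tool(
  targets=[
    [[0,0,-0.01,0],[0,0,-0.04,0],[0,0,-0.08,0],[0.05,0,-0.11,0],[0.11,0,-0.11,0],[0.17,0,-0.11,0],[0.2,0,-0.11,0],[0.2,0,-0.11,0]],
  ],
)

```text
time: 21.92
eef_pos: [0.4658, 0.0025, 0.2766]
orientation: [179.9, 0.4, 108.3]
ft_force: [-0.7, -1.2, 0.5]
opening: 0.0002
```

```bash
python3 rep.py p7 scene; python3 -c "
from h import *
snap('top','t7')"
```

```text
t 21.93 jig x,y,z mm 0.7 201.5 145.6 yaw [179.9   0.4 108.3] F [-0.7 -1.2  0.5] 0.0002
rim proj scene [[176.4, 145.3], [187.1, 143.4]] hinge [[176.4, 166.7], [194.3, 163.4]]
```

View pics/p7scene.png

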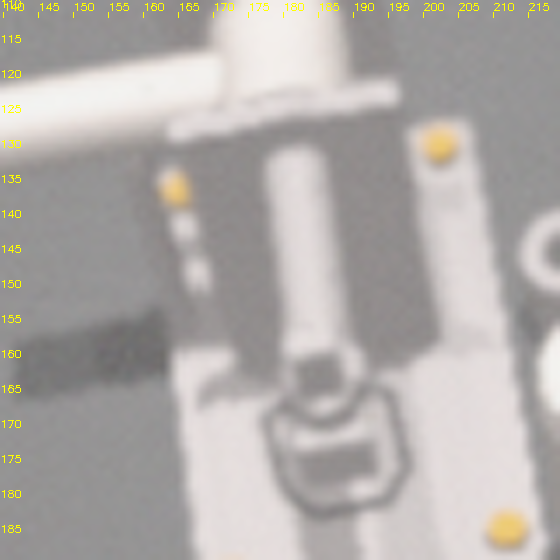

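View pics/t7.png

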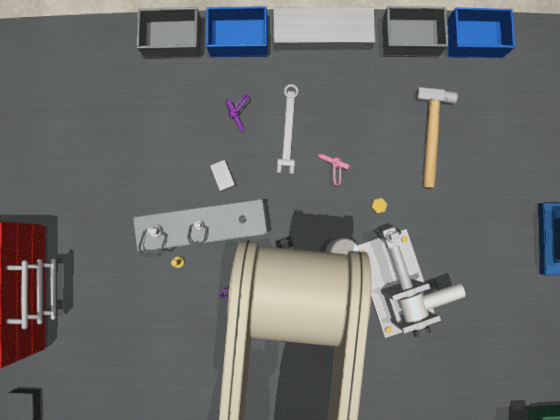

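```bash
python3 -c "
from h import *
print(bot.hand_in())"
```

```text
the job is handed in; nothing more can be done
None
```

I fitted the medium linchpin (pin_b, from the rack hole nearest the jig) into the shaft's cross hole. I then swung its ring over the end of the shaft and handed the job in at about 22 s.

- **Seating:** With the pin in the gripper, its shoulder stopped at the expected height under about 21 N. After the ring was over, I pressed on the pin's head with about 19 N. It stopped 36.3 mm above the hole mouth, where 36 mm is nominal.
- **Ring:** My first push on the ring passed over its rim without moving it. A second push, started lower and carried farther in, swung it over. The last scene picture agrees with the ring at about 4.0–4.15 rad, and an earlier top picture rules out a ring stuck level.
- **Pin direction:** The ring's hinge line in the picture is close to the jig's direction. I did not measure the angle exactly.
- **Everything else:** The other two pins are still in the rack, and the other items I could see had not moved. In the last top picture the arm hid the bushing and most of the can and of one purple look-alike pin. The scene picture before it shows part of the bushing and can in place.
- **One check disagreed:** The gripper read 8.6 mm across the pin's tab, where pin_b's is 10 mm; 8.5 mm would be the thin pin_a. I kept this pin because its ring measured about 39 mm wide and it was the middle size of the three in both views. It also needed about 3 N to pass the sprung balls, which a thin shank would not.

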